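# Present an adapter over a gearmotor shaft

### The arm

A 6-joint arm with a two-finger parallel gripper is mounted at the origin on the work surface. World frame = base frame: x ahead of the robot, y to its left, z up, the work surface at z = 0. Lengths are in mm, angles in rad, forces in N, time in s.
With the tool pointing down it reaches from about 300 to 750 mm from the base axis. Payload 8.5 kg.
Tool frame: the origin (TCP) lies on the centre line of the jaws, within the pads' length; the fingertips stand 22 mm ahead of it and the grasp point (between the pads) lies 3 mm ahead of it (arm.tip_reach is the distance from the TCP to the fingertips, in mm); z points along the fingers, x is the direction in which the jaws open and shut, and the axes are right-handed (so a half turn about z gives the same grasp; the last joint's range is limited). The gripper opens to 85 mm and grips with 20 to 120 N. Pads are 22 mm wide; open, the fingers measure 114 mm over their backs; the gripper's body (76 mm by 85 mm) begins 54 mm behind the grasp point. The pads swing forward as they close: fully open they stand 13 mm farther back than shut.
Start: joints at [1.088, 0.381, 1.297, -0, 1.464, -0.215], TCP at [145.528, 530.379, 253.322] pointing down, gripper open.
Joint ranges: [-3.11, 3.11], [-0.89, 2.33], [0.22, 2.48], [-1.42, 4.56], [0.17, 2.85], [-2.88, 2.88]. Speed limits (rad/s): [2.39, 2.39, 3.14, 3.14, 3.14, 3.14].

### API

Orientations are given as a unit quaternion [w, x, y, z].
In Python, from rig import arm gives the robot as it stands.
- The arm moves only by the tool servo_tool, never from a script. Its argument "series" is a list of rows, each an object with "dp": the shift along the tool's x, y, z in mm, a list of three; "delta_rot": the turn, a rotation vector about the tool's x, y, z in degrees, a list of three; "hand": the finger opening in mm, from 0 to 85.4. In form: [{"dp": [tx, ty, tz], "delta_rot": [ax, ay, az], "hand": hand}, ...]. A call has 1 to 12 rows; each row is the pose to reach, as a shift and turn from the pose commanded when the call began, along the tool's axes at that moment; what a row does not reach only later rows make up. A row lasts 1/8 s, in which the tool goes at most 62.5 mm and 10.7 degrees, less where a joint would pass 70% of its speed; a pose out of reach is approached as far as the arm can. A call with a gripper value outside its range is refused whole. The fingers move at their own pace and stop on an object; "grip_force" is the grip in N (left out, the last holds). Time passes only in rows, so rows that repeat a pose let the fingers close. It gives the time, the measured TCP pose, the force and the opening at its end, in the units of the state.
- arm.observe(): the state, without advancing time (a new reading comes with each control period).
- arm.capture(name): name is "scene" or "side" or "wrist"; returns a dict with "img" (480x640x3 uint8, blue, green, red), "fx", "fy", "cx", "cy" (pixels), "R" (3x3) and "t" (3): a world point X has camera coordinates R X + t. Camera axes: x right, y down, z forward; pixel columns grow to the right and rows downward; lengths in mm; the calibration is good to about 2 mm. A picture is of the moment at which its call begins. There is no depth.
- arm.close_job(): hands the job in, once; it reports no verdict.
Trained networks look in a picture, given as the dict that the camera call returned (one of the last four; its "shot" number tells which), for a name from the list of things; names that differ only in an ending like _2 or _b are one class to them, and where a whole thing is asked for, a point or a joint stands for the part that bears it (a point fixed in the world has none). Each returns a list of dicts, best first, with "p" (0 to 1); they miss things now and then, are a little off and sometimes report something else, mostly with a low value. They report only what shows in the picture. A call takes as long as a camera call. They do not tell look-alikes from the thing itself.
- arm.masks_of(picture, target): "mask" (480x640 bool, what is visible of it) and "bbox" ([left, top, right, bottom] in pixels, round what is visible of it).
- arm.pinpoint(picture, target): "at" ([column, row] in pixels: a listed point, or the origin of a listed thing).
The state is a dict: "t": time; "joint_pos": joint angles; "joint_velocities": joint speeds; "joint_efforts": joint torques, N m; "eef_pos": TCP position; "orientation": TCP orientation; "contact_force": force on the tool from outside, world axes, zero at the start; "ft_torque": the same for the moment, N m; "opening": finger opening in mm.
Only numpy, scipy, OpenCV 4.12 (cv2) and the standard library are available. Lean on these libraries where they do the work, as an engineer would, in place of code of your own. Each camera call takes 0.05 s, during which the arm holds its last target. There are 200 camera calls.

### The job

Pull the flap of the parts keeper fully down and leave it down, take out the square-flanged adapter, and carry it over the standing gearmotors to the gearmotor clamped in the steel nest. Stop with the adapter hovering upright about a centimetre above the tip of that motor's shaft, bore centred on the shaft and flange edges parallel to the motor's flange edges, touching nothing but the gripper, and finish there still holding it still. Do not shift or tip any of the standing gearmotors and do not let the adapter bump the nest or its motor.

Things in the scene. Friction and masses are not known exactly. Their poses are not given: they have to be found in the camera images.
- flap (a joint): Flap of the parts keeper, rad: 0 closed, 1.76 at its stop, fully down. A 130 x 196 mm sheet hinged along the keeper's lower front edge; closed, it rises 24 degrees from the hinge towards the back and covers the open top; at the stop it leans towards the robot, 55 degrees above level, and the box is open from above. A stiff hinge keeps it where it is left (3 to 5 N at the bar move it).
- keeper: Parts keeper: a low grey steel box on either side of the bench, fixed, its top sloping down to the front and covered by the flap. 155 mm deep, 210 mm wide over its side walls, 100 mm high at the back, 40 mm at the front; floor and walls 6 mm thick. Origin on the bench under the hinge line's middle; x runs to its back (roughly away from the robot), y along the hinge, z up.
- flap_hinge (a point): Middle of the flap's hinge line, at the keeper's front, 45 mm above the bench. Axes as the keeper's: x to its back, y along the hinge, z up. It does not move.
- flap_bar (a point): Middle of the flap's pull bar, a straight round steel bar 10 mm thick and 100 mm long, parallel to the hinge and 170 mm from it, carried on a leg at each end 45 mm beyond the flap's free edge. With the flap closed it lies 145 mm behind and 89 mm above the hinge line; with the flap fully down 119 mm in front of it and 122 mm above it. It can be straddled from above.
- adapter_mid (a point): Loose aluminium adapter, 50 mm high, about 0.2 kg: a square flange 64 x 64 x 10 mm below, a round neck 46 mm in diameter and 40 mm high above, a 30 mm bore right through. The point is on the bore's axis, 25 mm above the underside. z is up, x and y parallel to the flange's edges. It stands on the keeper's floor, 70 to 90 mm behind the hinge line, near the middle of its width.
- shaft_tip (a point): Centre of the end of the upright shaft of the gearmotor clamped in the nest, 160 mm above the bench. z is up, x and y are parallel to the edges of the motor's 60 mm square flange. The shaft is 16 mm in diameter and stands 31 mm above that flange.
- nest: Assembly nest: steel plate 150 x 170 x 12 mm with two jaws that clamp a black gearmotor (60 mm square, shaft up), on the other side of the bench from the keeper; fixed. Origin under the motor's axis on the bench, axes as for the shaft tip.
- motor_a: A loose black gearmotor standing shaft up on the bench in the row between keeper and nest: 60 mm square with a small socket on one side that reaches 46 mm from the axis, 148 mm high with its 16 mm shaft. Origin at the centre of its underside.
- motor_b: Another loose gearmotor of the row, same size and origin.
- motor_c: The third loose gearmotor of the row, same size and origin.
Things that resemble listed ones, but are neither listed nor needed, are in the scene too. Leave any orange look-alike of the motor_c alone.

How it is judged:
By the outcome, as a careful person would: the job done as asked, in the order asked, and still so for the second after the job is handed in, while the arm keeps its last pose, push and grip.
It also fails if it takes over 58 s, if anything falls off the work surface, if the arm or the gripper's body presses on something with over 40 N, if the wrist force passes 120 N, or if a joint passes its speed limit or range.

## Working session

There is one attempt and no reset: what is moved stays moved. The work goes in short steps, Python scripts to look and compute and a tool call to move; the robot and the scene stay as the last step left them, time stands still between calls to the robot, and variables do not carry over. Pictures are saved under pics/ and viewed, about 8 in all and at most 12, crops included, and the job is handed in when it is done.

Besides the shell and the picture viewer there is one more tool, called after ">>>" by a JSON object that holds its "method" and its "body". servo_tool: Moves the arm, as the interface text tells. Its arguments: {"type":"object","properties":{"series":{"type":"array"},"grip_force":{"type":"number"}},"required":["series"]}

```bash
mkdir -p pics; ls
cat > h.py <<'E'
import numpy as np, cv2
from rig import arm
from scipy.spatial.transform import Rotation as Ro
def cams():
    return {n:arm.capture(n) for n in ("scene","side")}
def ray(c,px):
    R=np.array(c["R"]);t=np.array(c["t"])
    d=R.T@np.array([(px[0]-c["cx"])/c["fx"],(px[1]-c["cy"])/c["fy"],1.0])
    return -R.T@t,d/np.linalg.norm(d)
def onz(c,px,z):
    o,d=ray(c,px); return o+d*(z-o[2])/d[2]
def proj(c,X):
    p=np.array(c["R"])@np.array(X,float)+np.array(c["t"])
    return np.array([c["fx"]*p[0]/p[2]+c["cx"],c["fy"]*p[1]/p[2]+c["cy"]])
def tri(obs):
    A=np.zeros((3,3));b=np.zeros(3)
    for c,px in obs:
        o,d=ray(c,px);P=np.eye(3)-np.outer(d,d);A+=P;b+=P@o
    X=np.linalg.solve(A,b); return X,[np.linalg.norm(proj(c,X)-px) for c,px in obs]
def tool():
    s=arm.observe();q=s["orientation"]
    return np.array(s["eef_pos"]),Ro.from_quat([q[1],q[2],q[3],q[0]])
E
python3 - <<'E'
from h import *
np.set_printoptions(precision=1,suppress=True)
c=cams()
for n in c:
    cv2.imwrite(f"pics/{n}0.png",c[n]["img"])
    print(n,ray(c[n],(320,240)))
    for t in ["flap_hinge","flap_bar","adapter_mid","shaft_tip","nest","keeper","motor_a"]:
        print(t,[(np.round(d["at"],1),round(d["p"],2)) for d in arm.pinpoint(c[n],t)])
p,R=tool();print(p,R.as_matrix())
E
```

```text
pics
scene (array([946.7, 644. , 697.4]), array([-0.4, -0.7, -0.6]))
flap_hinge [(array([452. , 367.5]), 0.84), (array([297.3, 255.6]), 0.46)]
flap_bar [(array([381.9, 350.5]), 0.78)]
adapter_mid [(array([409.5, 395.1]), 0.86)]
shaft_tip [(array([300.2, 194.5]), 0.92)]
nest [(array([301.7, 251.5]), 0.93)]
keeper [(array([451.1, 381.3]), 0.58)]
motor_a [(array([395.7, 295.7]), 0.9), (array([193.2, 231.5]), 0.84), (array([305.5, 330.3]), 0.78), (array([357.2, 314.6]), 0.76), (array([336. , 459.2]), 0.73), (array([410.8, 392.5]), 0.63), (array([453.4, 364.4]), 0.19)]
side (array([ 381.6, -790.4,  916.1]), array([ 0.1,  0.6, -0.7]))
flap_hinge [(array([266. , 175.9]), 0.65)]
flap_bar [(array([311.9, 141.2]), 0.75)]
adapter_mid [(array([322.2, 281.4]), 0.72), (array([298.5, 173.6]), 0.58), (array([344.3, 242.4]), 0.52)]
shaft_tip [(array([323.1, 282.4]), 0.88)]
nest [(array([323.4, 326.3]), 0.7)]
keeper [(array([267. , 190.7]), 0.84)]
motor_a [(array([346.1, 242.2]), 0.83), (array([259.2, 255.4]), 0.82), (array([351.6, 165. ]), 0.82), (array([297. , 245.6]), 0.8), (array([439. , 404.6]), 0.61)]
[145.5 530.4 253.3] [[ 0.3  1.  -0. ]
 [ 1.  -0.3 -0. ]
 [-0.  -0.  -1. ]]
```

View pics/scene0.png

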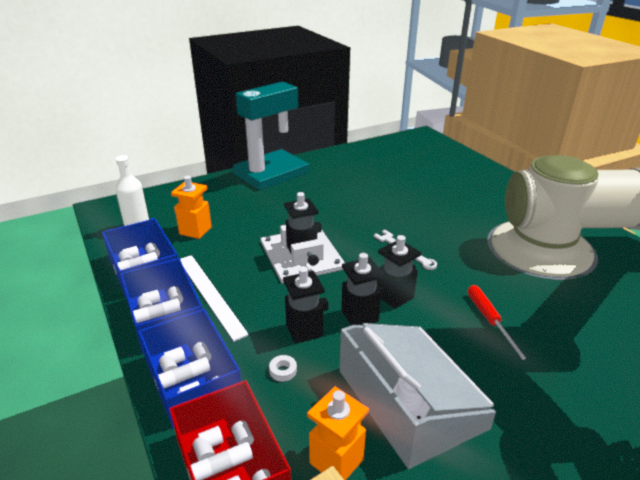

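View pics/side0.png

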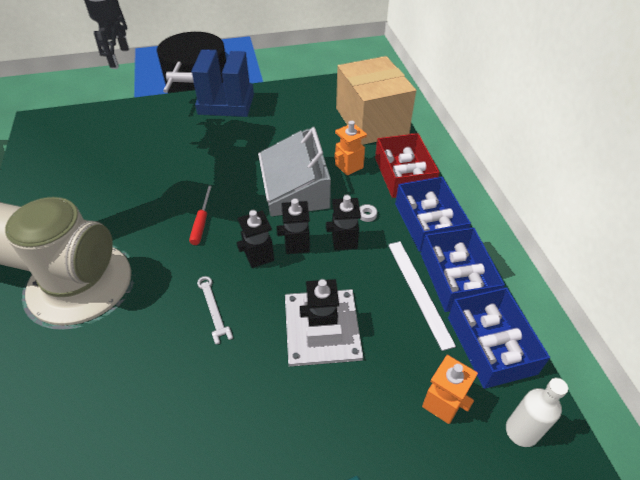

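Run:
```python
from h import *
np.set_printoptions(precision=1,suppress=True)
c=cams();s,d=c["scene"],c["side"]
for n,a,b in [("hinge",(452,367.5),(266,175.9)),("bar",(381.9,350.5),(311.9,141.2)),("tip",(300.2,194.5),(323.1,282.4)),("nest",(301.7,251.5),(323.4,326.3)),("keeper",(451.1,381.3),(267,190.7)),("adap",(409.5,395.1),(298.5,173.6))]:
    print(n,*tri([(s,a),(d,b)]))
for p in [(395.7,295.7),(193.2,231.5),(305.5,330.3),(357.2,314.6),(336,459.2),(410.8,392.5)]: print("scene motor",p,onz(s,p,0))
for p in [(346.1,242.2),(259.2,255.4),(351.6,165),(297,245.6),(439,404.6)]: print("side motor",p,onz(d,p,0))
```

```text
hinge [466.2 219.6  42.4] [np.float64(1.2580592965253792), np.float64(0.7919383638916928)]
bar [596.8 208.2 137.7] [np.float64(4.25903005503312), np.float64(2.503728274992505)]
tip [ 513.4 -240.7  159.6] [np.float64(0.3529861899192242), np.float64(0.40074656691622507)]
nest [ 512.8 -243.2    8.8] [np.float64(0.9250297747018271), np.float64(1.0115395691741966)]
keeper [460.4 214.   -1.8] [np.float64(3.7094301686314277), np.float64(2.364185137894528)]
adap [554.5 224.4  28.9] [np.float64(0.9725469707204024), np.float64(0.5799944942553854)]
scene motor (395.7, 295.7) [405.1 -17.6   0. ]
scene motor (193.2, 231.5) [ 703.3 -458.3    0. ]
scene motor (305.5, 330.3) [618.3 -14.1   0. ]
scene motor (357.2, 314.6) [506.9  -5.5   0. ]
scene motor (336, 459.2) [703.9 252.    0. ]
scene motor (410.8, 392.5) [530.6 203.2   0. ]
side motor (346.1, 242.2) [624.9 -18.6   0. ]
side motor (259.2, 255.4) [411.7 -12.7   0. ]
side motor (351.6, 165) [714.9 259.    0. ]
side motor (297, 245.6) [505.7  -2.5   0. ]
side motor (439, 404.6) [ 691.4 -457.8    0. ]
```

The scene view shows the keeper with its closed flap and bar (about 385,350), three black motors (300,305), (362,290), (400,265), and the nest motor (300,200). It also shows orange look-alikes (337,430), (192,205) and a loose white ring (283,368). The side view agrees. The only keeper is at (295,170) in side. The black motor in the steel nest is the target, at (322,290) in side. The ring on the bench and the orange motors are ruled out.

```bash
cat >> h.py <<'E'
def goto(X,yaw,tilt=None):
    """print dp and delta_rot for TCP at X, pointing down, tool x at world yaw deg"""
    p,R=tool()
    x=np.array([np.cos(np.radians(yaw)),np.sin(np.radians(yaw)),0]);z=np.array([0,0,-1.])
    T=Ro.from_matrix(np.stack([x,np.cross(z,x),z],1))
    print("dp",np.round(R.inv().apply(np.array(X)-p),1),"rot",np.round((R.inv()*T).as_rotvec(degrees=True),1))
E
python3 -c "
from h import *
goto((540,215,330),-4); goto((540,215,330),176)
print(tool()[1].as_matrix())"
```

```text
dp [-199.7  463.9  -76.7] rot [ 0.   0.  78.7]
dp [-199.7  463.9  -76.7] rot [  -0.     0.  -101.3]
[[ 2.64620157e-01  9.64352722e-01 -1.38486772e-05]
 [ 9.64352722e-01 -2.64620157e-01 -1.07251139e-05]
 [-1.40074320e-05 -1.05169283e-05 -1.00000000e+00]]
```

>>> {"method": "servo_tool", "body": {"series": [{"dp": [0, 0, -60], "delta_rot": [0, 0, 8], "hand": 85}, {"dp": [-25, 58, -77], "delta_rot": [0, 0, 16], "hand": 85}, {"dp": [-50, 116, -77], "delta_rot": [0, 0, 26], "hand": 85}, {"dp": [-75, 174, -77], "delta_rot": [0, 0, 36], "hand": 85}, {"dp": [-100, 232, -77], "delta_rot": [0, 0, 46], "hand": 70}, {"dp": [-125, 290, -77], "delta_rot": [0, 0, 56], "hand": 60}, {"dp": [-150, 348, -77], "delta_rot": [0, 0, 66], "hand": 50}, {"dp": [-175, 406, -77], "delta_rot": [0, 0, 76], "hand": 40}, {"dp": [-200, 464, -77], "delta_rot": [0, 0, 78.7], "hand": 40}, {"dp": [-200, 464, -77], "delta_rot": [0, 0, 78.7], "hand": 40}, {"dp": [-200, 464, -77], "delta_rot": [0, 0, 78.7], "hand": 40}]}}

```text
t: 2.28
eef_pos: [540.0, 214.7, 330.1]
orientation: [-0.0, 0.999, -0.035, -0.0]
contact_force: [-0.6, 0.1, -1.3]
opening: 39.9
```

Run:
```python
from h import *
np.set_printoptions(precision=1,suppress=True)
s=arm.observe();print(s["t"],s["eef_pos"],s["joint_pos"],s["contact_force"],s["opening"])
w=arm.capture("wrist");cv2.imwrite("pics/w1.png",w["img"])
print(ray(w,(320,240)))
for t in ["flap_hinge","flap_bar","adapter_mid","keeper"]:
    for d in arm.pinpoint(w,t): print(t,d["at"],round(d["p"],2),onz(w,d["at"],dict(flap_hinge=45,flap_bar=134,adapter_mid=31,keeper=0)[t]))
m=arm.masks_of(w,"flap_bar")
for d in m: print(d["bbox"],d["p"],d["mask"].sum())
```

```text
2.275 [540.  214.7 330.1] [0.2 0.4 1.  0.  1.7 0.2] [-0.6  0.1 -1.3] 39.868651079609194
(array([545. , 280.6, 450.3]), array([ 0. , -0.3, -1. ]))
flap_hinge [242.9, 206.5] 0.98 [462.  215.5  45. ]
flap_hinge [295.3, 351.5] 0.64 [505.9  25.3  45. ]
flap_bar [383.5, 220.2] 0.8 [604.4 208.5 134. ]
keeper [248.8, 200.6] 0.66 [461.1 215.2   0. ]
[236.6, 105.7, 388.8, 303.7] 0.95 22258
[255.7, 332.7, 322.9, 407.4] 0.21 3760
```

View pics/w1.png

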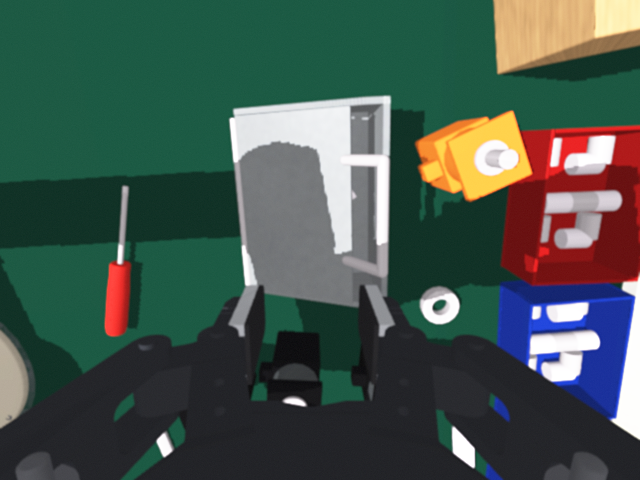

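The wrist view shows the closed flap with its free edge at column 350. The white bar runs from (383,157) to (383,275) and the hinge side from (234,118) to (253,290).

Run:
```python
from h import *
np.set_printoptions(precision=1,suppress=True)
w=arm.capture("wrist")
a,b=onz(w,(382.5,156),134),onz(w,(383,274),134); print("bar",a,b,np.linalg.norm(a-b),(a+b)/2,np.degrees(np.arctan2(*(a-b)[[1,0]])))
a,b=onz(w,(233,118),45),onz(w,(250,290),45); print("hinge",a,b,np.linalg.norm(a-b),(a+b)/2,np.degrees(np.arctan2(*(a-b)[[1,0]])))
a,b=onz(w,(389,97),100),onz(w,(388,305),100); print("back",a,b,np.linalg.norm(a-b),np.degrees(np.arctan2(*(a-b)[[1,0]])))
```

```text
bar [604.1 265.6 134. ] [602.7 157.9 134. ] 107.67481813226178 [603.4 211.8 134. ] 89.25918836465527
hinge [462.5 311.8  45. ] [457.9 113.8  45. ] 198.06628879548194 [460.2 212.8  45. ] 88.67920510914246
back [617.4 315.8 100. ] [613.7 109.2 100. ] 206.59757670557727 88.9900498470123
```

>>> {"method": "servo_tool", "body": {"series": [{"dp": [32, -1, 30], "delta_rot": [0, 0, -3], "hand": 40}, {"dp": [64, -1, 60], "delta_rot": [0, 0, -3], "hand": 40}, {"dp": [64.6, -1.3, 115], "delta_rot": [0, 0, -3], "hand": 40}, {"dp": [64.6, -1.3, 150], "delta_rot": [0, 0, -3], "hand": 40}, {"dp": [64.6, -1.3, 175], "delta_rot": [0, 0, -3], "hand": 40}, {"dp": [64.6, -1.3, 193], "delta_rot": [0, 0, -3], "hand": 40}, {"dp": [64.6, -1.3, 193], "delta_rot": [0, 0, -3], "hand": 14}, {"dp": [64.6, -1.3, 193], "delta_rot": [0, 0, -3], "hand": 14}, {"dp": [64.6, -1.3, 193], "delta_rot": [0, 0, -3], "hand": 14}], "grip_force": 20}}

```text
t: 3.75
eef_pos: [604.7, 211.7, 138.3]
orientation: [-0.0, 1.0, -0.009, 0.001]
contact_force: [-0.7, -0.2, 0.3]
opening: 14.1
```

Run:
```python
from h import *
np.set_printoptions(precision=1,suppress=True)
s=arm.observe();print(s["t"],s["eef_pos"],s["contact_force"],s["opening"])
w=arm.capture("wrist");c=cams()
im=np.hstack([w["img"][100:420,170:470],c["scene"]["img"][270:430,310:460].repeat(2,0).repeat(2,1)])
cv2.imwrite("pics/w2.png",im)
h=np.array([460.5,213.5,45]);r=170
for a in np.radians(np.linspace(31.5,134.5,8)): print(h+[r*np.cos(a),0,r*np.sin(a)])
```

```text
3.75 [604.7 211.7 138.3] [-0.7 -0.2  0.3] 14.095175155339131
[605.4 213.5 133.8]
[578.1 213.5 167.7]
[543.1 213.5 193.6]
[502.7 213.5 209.7]
[459.4 213.5 215. ]
[416.3 213.5 209.2]
[376.1 213.5 192.5]
[341.3 213.5 166.3]
```

View pics/w2.png

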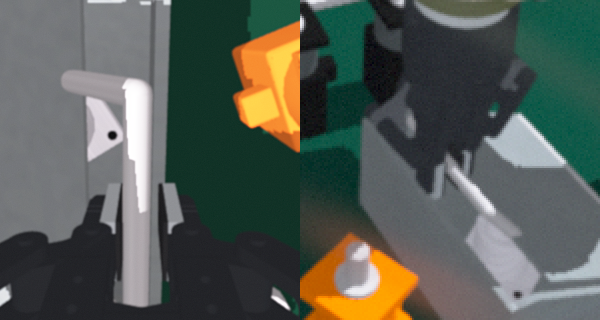

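>>> {"method": "servo_tool", "body": {"series": [{"dp": [-12, 0, -17], "delta_rot": [0, 0, 0], "hand": 14}, {"dp": [-27, 0, -33.5], "delta_rot": [0, 0, 0], "hand": 14}, {"dp": [-45, 0, -48.5], "delta_rot": [0, 0, 0], "hand": 14}, {"dp": [-65, 0, -61], "delta_rot": [0, 0, 0], "hand": 14}, {"dp": [-87, 0, -71], "delta_rot": [0, 0, 0], "hand": 14}, {"dp": [-110, 0, -77.5], "delta_rot": [0, 0, 0], "hand": 14}, {"dp": [-133, 0, -81], "delta_rot": [0, 0, 0], "hand": 14}, {"dp": [-157, 0, -81], "delta_rot": [0, 0, 0], "hand": 14}, {"dp": [-180, 0, -77.5], "delta_rot": [0, 0, 0], "hand": 14}, {"dp": [-203, 0, -71], "delta_rot": [0, 0, 0], "hand": 14}, {"dp": [-225, 0, -61], "delta_rot": [0, 0, 0], "hand": 14}, {"dp": [-240, 0, -52], "delta_rot": [0, 0, 0], "hand": 14}]}}

```text
t: 5.4
eef_pos: [363.7, 215.9, 190.4]
orientation: [-0.0, 1.0, -0.009, 0.001]
contact_force: [1.9, 0.7, 1.0]
opening: 13.9
```

Run:
```python
from h import *
np.set_printoptions(precision=1,suppress=True)
c=cams();s,d=c["scene"],c["side"]
print(arm.observe()["eef_pos"],arm.observe()["contact_force"])
for n in c:
    for t in ["flap_bar","adapter_mid"]:
        print(n,t,[(np.round(q["at"],1),round(q["p"],2)) for q in arm.pinpoint(c[n],t)])
im=np.hstack([s["img"][260:430,300:500],d["img"][110:280,220:420]]).repeat(2,0).repeat(2,1)
cv2.imwrite("pics/s3.png",im)
```

```text
[362.9 215.8 189.9] [-0.5 -0.2  0.3]
scene flap_bar [(array([512.9, 283.5]), 0.62)]
scene adapter_mid [(array([405.3, 393.2]), 0.61)]
side flap_bar [(array([213.1, 136.2]), 0.72)]
side adapter_mid [(array([298.4, 171.9]), 0.89), (array([297.9, 247.8]), 0.4)]
```

View pics/s3.png

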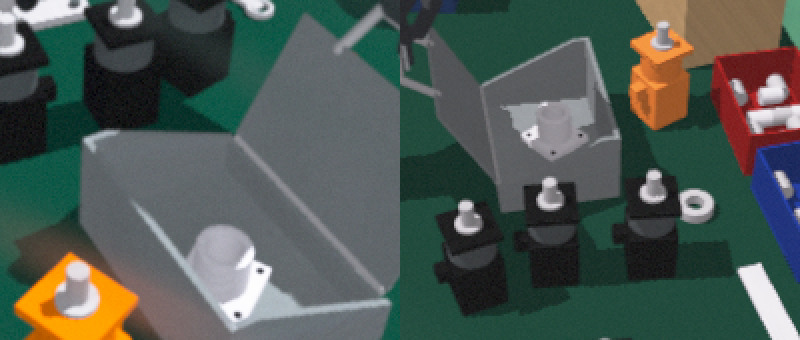

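>>> {"method": "servo_tool", "body": {"series": [{"dp": [-8, 0, 6], "delta_rot": [0, 0, 0], "hand": 14}, {"dp": [-16, 0, 12.5], "delta_rot": [0, 0, 0], "hand": 14}, {"dp": [-20, 0, 16], "delta_rot": [0, 0, 0], "hand": 14}, {"dp": [-24, 0, 19], "delta_rot": [0, 0, 0], "hand": 14}, {"dp": [-26, 0, 21], "delta_rot": [0, 0, 0], "hand": 14}]}}

```text
t: 6.32
eef_pos: [343.1, 216.8, 170.3]
orientation: [-0.001, 1.0, -0.009, 0.006]
contact_force: [19.3, -3.4, 12.0]
opening: 14.3
```

>>> {"method": "servo_tool", "body": {"series": [{"dp": [-1.5, 0, 1], "delta_rot": [0, 0, 0], "hand": 14}, {"dp": [-1.5, 0, 1], "delta_rot": [0, 0, 0], "hand": 14}]}}

```text
t: 6.58
eef_pos: [343.1, 216.9, 170.0]
orientation: [-0.001, 1.0, -0.009, 0.008]
contact_force: [18.8, -2.0, 10.2]
opening: 14.1
```

>>> {"method": "servo_tool", "body": {"series": [{"dp": [-1.5, 0, 1], "delta_rot": [0, 0, 0], "hand": 14}, {"dp": [-1.5, 0, 1], "delta_rot": [0, 0, 0], "hand": 14}]}}

```text
t: 6.82
eef_pos: [343.0, 217.0, 169.7]
orientation: [-0.001, 1.0, -0.009, 0.01]
contact_force: [23.3, -2.7, 13.1]
opening: 14.0
```

>>> {"method": "servo_tool", "body": {"series": [{"dp": [-1.5, 0, 1], "delta_rot": [0, 0, 0], "hand": 14}, {"dp": [-1.5, 0, 1], "delta_rot": [0, 0, 0], "hand": 14}]}}

```text
t: 7.08
eef_pos: [342.9, 217.1, 169.4]
orientation: [-0.002, 1.0, -0.009, 0.012]
contact_force: [27.9, -4.9, 15.0]
opening: 14.0
```

>>> {"method": "servo_tool", "body": {"series": [{"dp": [4, 0, -3], "delta_rot": [0, 0, 0], "hand": 20}, {"dp": [8, 0, -4], "delta_rot": [0, 0, 0], "hand": 28}, {"dp": [8, 0, -4], "delta_rot": [0, 0, 0], "hand": 28}, {"dp": [8, 0, -20], "delta_rot": [0, 0, 0], "hand": 28}, {"dp": [8, 0, -60], "delta_rot": [0, 0, 0], "hand": 28}, {"dp": [30, 0, -110], "delta_rot": [0, 0, 0], "hand": 60}, {"dp": [80, 0, -130], "delta_rot": [0, 0, 0], "hand": 85}, {"dp": [140, 0, -130], "delta_rot": [0, 0, 0], "hand": 85}, {"dp": [190, -10, -130], "delta_rot": [0, 0, 0], "hand": 85}, {"dp": [210, -10, -130], "delta_rot": [0, 0, 0], "hand": 85}, {"dp": [210, -10, -130], "delta_rot": [0, 0, 0], "hand": 85}]}}

```text
t: 8.45
eef_pos: [544.7, 222.4, 293.8]
orientation: [0.0, 1.0, -0.009, -0.001]
contact_force: [0.1, -0.8, -0.5]
opening: 85.2
```

Run:
```python
from h import *
np.set_printoptions(precision=1,suppress=True)
w=arm.capture("wrist");c=cams();o=arm.observe();print(o["t"],o["eef_pos"],o["contact_force"])
cv2.imwrite("pics/w4.png",w["img"])
obs=[]
for n,p in [("w",w),("scene",c["scene"]),("side",c["side"])]:
    for t in ["flap_bar","adapter_mid"]:
        r=arm.pinpoint(p,t);print(n,t,[(np.round(q["at"],1),round(q["p"],2)) for q in r])
        if t=="adapter_mid" and r: obs.append((p,r[0]["at"])); print(onz(p,r[0]["at"],31))
print(tri(obs))
for nm in ["scene","side"]: print(proj(c[nm],(341.5,216,167)))
```

```text
8.6 [543.2 222.7 295.4] [-0.4 -0.3  0.5]
w flap_bar [(array([ 30.2, 248.3]), 0.67)]
w adapter_mid [(array([316.2, 206. ]), 0.62)]
[549.2 221.9  31. ]
scene flap_bar [(array([520.8, 288. ]), 0.61)]
scene adapter_mid [(array([405.9, 394.1]), 0.58), (array([394. , 295.1]), 0.17)]
[558.  221.7  31. ]
side flap_bar [(array([208.9, 143.4]), 0.76)]
side adapter_mid [(array([298.8, 174.6]), 0.98)]
[555.3 216.7  31. ]
(array([553.6, 220.2,  27.2]), [np.float64(4.1099226716249255), np.float64(1.4456694541632709), np.float64(0.9168054549513268)])
[520.6 285.8]
[209.7 144.7]
```

View pics/w4.png

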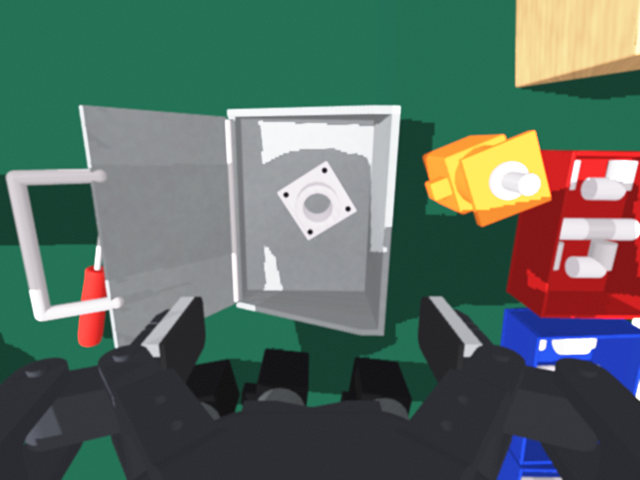

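The wrist view shows the flap down on the left with its bar at column 15–40. The open box holds the adapter alone, with flange corners near (277,193), (326,161), (356,211), (309,240) and the bore at (317,206).

Run:
```python
from h import *
np.set_printoptions(precision=1,suppress=True)
w=arm.capture("wrist");print(arm.observe()["eef_pos"])
m=arm.masks_of(w,"adapter_mid")[0];print(m["p"],m["bbox"])
cn,_=cv2.findContours(m["mask"].astype(np.uint8),cv2.RETR_EXTERNAL,cv2.CHAIN_APPROX_NONE)
k=max(cn,key=cv2.contourArea)[:,0,:]
P=np.array([onz(w,q,16)[:2] for q in k],np.float32)
print("mask rect",cv2.minAreaRect(P))
Q=np.array([onz(w,q,16)[:2] for q in [(277,193),(326,161),(356,211),(309,240)]])
print("hand",Q.mean(0),[(np.linalg.norm(e),np.degrees(np.arctan2(e[1],e[0]))) for e in np.roll(Q,-1,0)-Q])
a=Q.mean(0);
p=[onz(w,(317,203),56),onz(w,(317,206),31)];print(p)
```

```text
[544.  222.6 295.6]
0.74 [278.5, 163.4, 355.2, 237.0]
mask rect ((550.1051635742188, 223.95736694335938), (65.12982177734375, 65.1352767944336), 30.94145393371582)
hand [550.4 223.9] [(np.float64(64.19219317301761), np.float64(31.66258657857647)), (np.float64(64.8054662823612), np.float64(-59.076737993023634)), (np.float64(62.786986030431976), np.float64(-148.49946514896604)), (np.float64(64.62499591052728), np.float64(122.16728765784539))]
[array([549.9, 229.3,  56. ]), array([550.1, 221.9,  31. ])]
```

>>> {"method": "servo_tool", "body": {"series": [{"dp": [7, 0, 10], "delta_rot": [0, 0, -10], "hand": 85}, {"dp": [7, 0, 20], "delta_rot": [0, 0, -20], "hand": 85}, {"dp": [7, 0, 30], "delta_rot": [0, 0, -30], "hand": 85}, {"dp": [7, 0, 40], "delta_rot": [0, 0, -40], "hand": 85}, {"dp": [7, 0, 50], "delta_rot": [0, 0, -50], "hand": 85}, {"dp": [7, 0, 60], "delta_rot": [0, 0, -60], "hand": 85}, {"dp": [7, 0, 70], "delta_rot": [0, 0, -70], "hand": 85}, {"dp": [7, 0, 80], "delta_rot": [0, 0, -80], "hand": 85}, {"dp": [7, 0, 90], "delta_rot": [0, 0, -90], "hand": 85}, {"dp": [7, 0, 110], "delta_rot": [0, 0, -90], "hand": 85}, {"dp": [7, 0, 110], "delta_rot": [0, 0, -90], "hand": 85}]}}

```text
t: 10.38
eef_pos: [550.7, 222.3, 184.2]
orientation: [-0.001, 0.714, 0.701, -0.001]
contact_force: [0.2, -0.7, 0.5]
opening: 85.0
```

Run:
```python
from h import *
np.set_printoptions(precision=1,suppress=True)
w=arm.capture("wrist");print(arm.observe()["eef_pos"],arm.observe()["joint_pos"])
cv2.imwrite("pics/w5.png",w["img"])
for r in arm.pinpoint(w,"adapter_mid"): print(r["at"],r["p"],onz(w,r["at"],31))
m=arm.masks_of(w,"adapter_mid")[0]
cn,_=cv2.findContours(m["mask"].astype(np.uint8),cv2.RETR_EXTERNAL,cv2.CHAIN_APPROX_NONE)
k=max(cn,key=cv2.contourArea)[:,0,:]
print(m["bbox"],"rect",cv2.minAreaRect(np.array([onz(w,q,16)[:2] for q in k],np.float32)))
goto((551,223,48),89)
```

```text
[551.2 222.4 185.3] [ 0.2  0.5  1.3 -0.   1.4 -1.4]
[312.7, 232.1] 0.65 [551.2 222.3  31. ]
[260.0, 174.4, 368.1, 276.5] rect ((551.5858154296875, 224.83502197265625), (67.53219604492188, 63.81142807006836), 30.619935989379883)
dp [  0.4  -0.8 138.2] rot [ 0.1 -0.  -0.1]
```

View pics/w5.png

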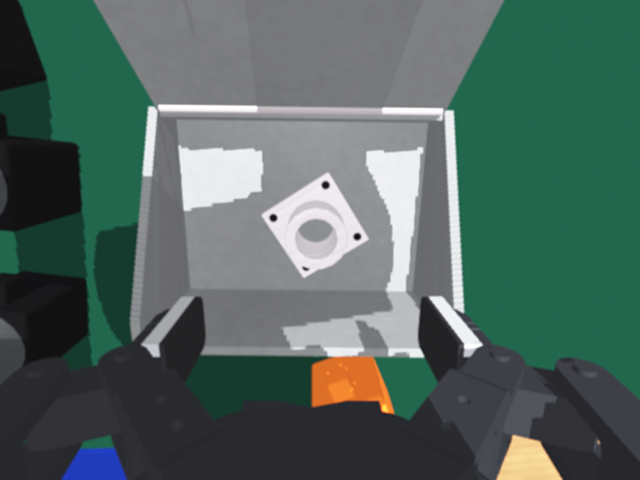

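The view is consistent: the adapter is at (551,223), between the jaws, and its bore is at (316,232). I'm descending now.

>>> {"method": "servo_tool", "body": {"series": [{"dp": [0.4, -0.8, 40], "delta_rot": [0, 0, 0], "hand": 85}, {"dp": [0.4, -0.8, 80], "delta_rot": [0, 0, 0], "hand": 85}, {"dp": [0.4, -0.8, 110], "delta_rot": [0, 0, 0], "hand": 85}, {"dp": [0.4, -0.8, 128], "delta_rot": [0, 0, 0], "hand": 85}, {"dp": [0.4, -0.8, 138], "delta_rot": [0, 0, 0], "hand": 85}, {"dp": [0.4, -0.8, 138], "delta_rot": [0, 0, 0], "hand": 65}, {"dp": [0.4, -0.8, 138], "delta_rot": [0, 0, 0], "hand": 50}, {"dp": [0.4, -0.8, 138], "delta_rot": [0, 0, 0], "hand": 40}, {"dp": [0.4, -0.8, 138], "delta_rot": [0, 0, 0], "hand": 40}, {"dp": [0.4, -0.8, 138], "delta_rot": [0, 0, 0], "hand": 40}, {"dp": [0.4, -0.8, 138], "delta_rot": [0, 0, 0], "hand": 40}], "grip_force": 40}}

```text
t: 11.9
eef_pos: [551.1, 223.1, 48.7]
orientation: [0.001, 0.713, 0.701, 0.001]
contact_force: [-1.2, 0.2, 5.9]
opening: 45.3
```

>>> {"method": "servo_tool", "body": {"series": [{"dp": [0, 0, -10], "delta_rot": [0, 0, 0], "hand": 40}, {"dp": [0, 0, -40], "delta_rot": [0, 0, 0], "hand": 40}, {"dp": [0, 0, -80], "delta_rot": [0, 0, 0], "hand": 40}, {"dp": [0, 0, -120], "delta_rot": [0, 0, 0], "hand": 40}, {"dp": [0, 0, -160], "delta_rot": [0, 0, 0], "hand": 40}, {"dp": [0, 0, -200], "delta_rot": [0, 0, 0], "hand": 40}, {"dp": [0, 0, -240], "delta_rot": [0, 0, 0], "hand": 40}, {"dp": [0, 0, -250], "delta_rot": [0, 0, 0], "hand": 40}, {"dp": [0, 0, -250], "delta_rot": [0, 0, 0], "hand": 40}]}}

```text
t: 13.02
eef_pos: [550.2, 222.8, 296.7]
orientation: [-0.0, 0.714, 0.701, -0.0]
contact_force: [-0.6, 0.1, -3.4]
opening: 45.3
```

Run:
```python
from h import *
np.set_printoptions(precision=1,suppress=True)
c=cams();s,d=c["scene"],c["side"];w=arm.capture("wrist");p=np.array(arm.observe()["eef_pos"]);print(p,arm.observe()["contact_force"],arm.observe()["opening"])
obs=[]
for q in (s,d):
    r=arm.pinpoint(q,"adapter_mid");print([(x["at"],round(x["p"],2)) for x in r]);
    print(proj(q,p-[0,0,17.7]))
    t=arm.pinpoint(q,"shaft_tip")[0];print("tip",t["at"],t["p"]);obs.append((q,t["at"]))
    b=arm.pinpoint(q,"flap_bar");print("bar",[x["at"] for x in b])
print(tri(obs))
u=cv2.resize(s["img"][180:300,240:360],(480,480),interpolation=2)
v=cv2.resize(d["img"][260:380,265:385],(480,480),interpolation=2)[:, :320]
cv2.imwrite("pics/n6.png",np.hstack([u,v]))
```

```text
[550.1 222.8 295.4] [ 1.  -0.7 -2. ] 45.539084852654696
[([428.9, 269.1], 0.69)]
[429.1 270. ]
tip [298.0, 192.5] 0.65
bar [[518.8, 283.7], [394.8, 295.9]]
[([295.4, 92.1], 0.73)]
[292.6  91.6]
tip [319.5, 279.9] 0.91
bar [[208.9, 140.8]]
(array([ 512.4, -240.3,  165.4]), [np.float64(2.353476425393298), np.float64(2.6764068176460887)])
```

View pics/n6.png

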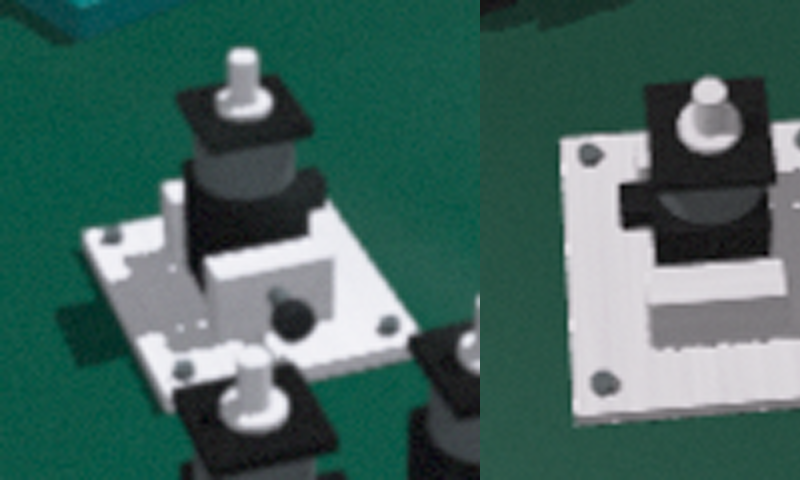

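The nest view shows the black motor with its flange at about (240,105) in the left crop and the shaft tip at (243,55). The flange is turned only slightly. I'm carrying the adapter high over the row to a staging point beside the nest, where the wrist camera can measure the motor.

>>> {"method": "servo_tool", "body": {"series": [{"dp": [-25, 1, -5], "delta_rot": [0, 0, 0], "hand": 40}, {"dp": [-75, 4, -5], "delta_rot": [0, 0, 3], "hand": 40}, {"dp": [-125, 7, -5], "delta_rot": [0, 0, 7], "hand": 40}, {"dp": [-175, 10, -5], "delta_rot": [0, 0, 11], "hand": 40}, {"dp": [-225, 14, -5], "delta_rot": [0, 0, 15], "hand": 40}, {"dp": [-275, 17, -5], "delta_rot": [0, 0, 19], "hand": 40}, {"dp": [-325, 20, -5], "delta_rot": [0, 0, 23], "hand": 40}, {"dp": [-375, 23, -5], "delta_rot": [0, 0, 27], "hand": 40}, {"dp": [-425, 27, -5], "delta_rot": [0, 0, 30], "hand": 40}, {"dp": [-475, 30, -5], "delta_rot": [0, 0, 31.5], "hand": 40}, {"dp": [-501, 31, -5], "delta_rot": [0, 0, 31.5], "hand": 40}, {"dp": [-501, 31, -5], "delta_rot": [0, 0, 31.5], "hand": 40}]}}

```text
t: 14.98
eef_pos: [572.1, -280.5, 301.5]
orientation: [-0.0, 0.878, 0.48, -0.0]
contact_force: [0.8, 1.1, -3.1]
opening: 45.5
```

>>> {"method": "servo_tool", "body": {"series": [{"dp": [0, 0, 0], "delta_rot": [0, 0, 0], "hand": 40}, {"dp": [0, 0, 0], "delta_rot": [0, 0, 0], "hand": 40}]}}

```text
t: 15.22
eef_pos: [572.5, -277.5, 302.7]
orientation: [0.0, 0.877, 0.481, 0.0]
contact_force: [0.6, 0.8, -2.9]
opening: 45.3
```

Run:
```python
from h import *
np.set_printoptions(precision=1,suppress=True)
w=arm.capture("wrist");o=arm.observe();print(o["eef_pos"],o["orientation"],o["opening"],o["joint_velocities"])
cv2.imwrite("pics/w7.png",w["img"])
for t,z in [("shaft_tip",160),("nest",0),("adapter_mid",270)]:
    for r in arm.pinpoint(w,t): print(t,r["at"],round(r["p"],2),onz(w,r["at"],z))
```

```text
[ 572.5 -277.6  302.6] [0.  0.9 0.5 0. ] 45.24048521282916 [-0.  0. -0. -0. -0. -0.]
shaft_tip [309.0, 134.9] 0.86 [ 511.2 -241.4  160. ]
nest [313.2, 138.6] 0.62 [ 514.1 -238.8    0. ]
adapter_mid [311.1, 309.5] 0.68 [ 579.2 -282.9  270. ]
```

View pics/w7.png

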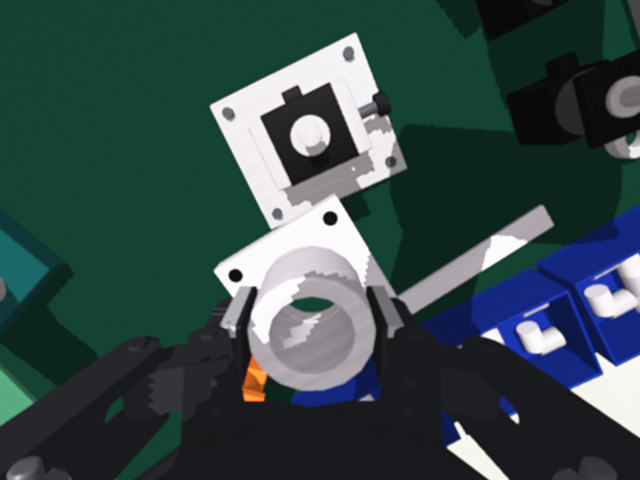

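The wrist view shows the nest motor flange near (261,122), (346,82), (371,150), (286,188) and the shaft at (310,135). The held adapter has its flange edge from (215,267) to (335,194) and its bore at (312,340). Next I'll compute the relative angles.

```bash
cat > m.py <<'E'
from h import *
np.set_printoptions(precision=1,suppress=True)
w=arm.capture("wrist");g=cv2.cvtColor(w["img"],cv2.COLOR_BGR2GRAY);p,R=tool()
def sub(pts,z):
    c=cv2.cornerSubPix(g,np.array(pts,np.float32).reshape(-1,1,2),(6,6),(-1,-1),(3,50,.01))[:,0]
    Q=np.array([onz(w,q,z)[:2] for q in c]);print(c.tolist());return Q
def rep(n,Q):
    e=np.roll(Q,-1,0)-Q;print(n,Q.mean(0),np.linalg.norm(e,axis=1),np.degrees(np.arctan2(e[:,1],e[:,0]))%90)
E
python3 - <<'E'
from m import *
rep("motor",sub([(261,122),(346,82),(371,150),(286,188)],129))
rep("plate",sub([(210,106),(356,33),(407,168),(273,228)],12))
zu=p[2]-42.7+10
A=sub([(215,267),(335,194)],zu);e=A[1]-A[0];print("adapter edge",np.linalg.norm(e),np.degrees(np.arctan2(e[1],e[0]))%90)
# line fits on the adapter's front and right flange edges by Canny
E=cv2.Canny(g,60,160)
for a,b in [((222,262),(328,198)),((340,204),(378,270))]:
    m=np.zeros_like(g);cv2.line(m,a,b,255,9);ys,xs=np.nonzero(E&m)
    P=np.array([onz(w,q,zu)[:2] for q in zip(xs,ys)],np.float32)
    l=cv2.fitLine(P,cv2.DIST_HUBER,0,.1,.01).ravel();print(len(P),np.degrees(np.arctan2(l[1],l[0]))%90,l[2:])
print(p,np.degrees(np.arctan2(*R.as_matrix()[[1,0],0])))
E
```

```text
[[261.0, 122.0], [344.4134826660156, 77.31488800048828], [366.89886474609375, 150.1150665283203], [286.0, 188.0]]
motor [ 513.1 -238.5] [71.4 56.4 71.  54.2] [84.  77.2 82.3 77.3]
[[209.18626403808594, 105.15599060058594], [355.7908630371094, 31.526254653930664], [407.4234619140625, 167.26768493652344], [272.2087707519531, 229.8499298095703]]
plate [ 511.5 -240.9] [170.  149.3 169.4 151.3] [82.  82.1 82.6 82.3]
[[212.84994506835938, 270.5256652832031], [338.3756103515625, 198.79824829101562]]
adapter edge 64.59527023701021 87.61318777001135
207 88.82742 [ 538.3 -277.2]
127 88.865555 [ 565.1 -246.2]
[ 572.5 -278.2  302.5] 57.48829088673721
```

>>> {"method": "servo_tool", "body": {"series": [{"dp": [0, -12, 0], "delta_rot": [0, 0, 2], "hand": 40}, {"dp": [-1, -30, 0], "delta_rot": [0, 0, 4], "hand": 40}, {"dp": [-1, -48, 0], "delta_rot": [0, 0, 6.6], "hand": 40}, {"dp": [-1.3, -63, 10], "delta_rot": [0, 0, 6.6], "hand": 40}, {"dp": [-1.3, -71.2, 25], "delta_rot": [0, 0, 6.6], "hand": 40}, {"dp": [-1.3, -71.2, 40], "delta_rot": [0, 0, 6.6], "hand": 40}, {"dp": [-1.3, -71.2, 40], "delta_rot": [0, 0, 6.6], "hand": 40}, {"dp": [-1.3, -71.2, 40], "delta_rot": [0, 0, 6.6], "hand": 40}, {"dp": [-1.3, -71.2, 40], "delta_rot": [0, 0, 6.6], "hand": 40}]}}

```text
t: 16.6
eef_pos: [511.9, -241.6, 263.0]
orientation: [0.001, 0.903, 0.429, 0.0]
contact_force: [-0.1, -0.1, -2.0]
opening: 45.7
```

Run:
```python
from h import *
np.set_printoptions(precision=1,suppress=True)
c=cams();w=arm.capture("wrist");p,R=tool();print(p,R.as_matrix().round(3).tolist())
oa=[];ot=[]
for q in (c["scene"],c["side"]):
    a=arm.pinpoint(q,"adapter_mid");t=arm.pinpoint(q,"shaft_tip")
    print([(x["at"],round(x["p"],2)) for x in a],[(x["at"],round(x["p"],2)) for x in t],proj(q,p-[0,0,17.7]),proj(q,(511.7,-241,160)))
    oa.append((q,a[0]["at"]));ot.append((q,t[0]["at"]))
print("adapter",tri(oa),"tip",tri(ot))
def crop(q):
    x,y=proj(q,(512,-241,190)).astype(int);return cv2.resize(q["img"][y-50:y+50,x-33:x+33],(396,600),interpolation=2)
cv2.imwrite("pics/f8.png",np.hstack([crop(c["scene"]),crop(c["side"])]));cv2.imwrite("pics/w8.png",w["img"])
```

```text
[ 511.7 -241.5  262.6] [[0.631, 0.776, 0.0], [0.776, -0.631, -0.0], [-0.0, 0.001, -1.0]]
[([296.5, 158.0], 0.7)] [([298.6, 192.9], 0.71)] [299.7 157.5] [300.5 194.2]
[([324.2, 252.5], 0.79)] [([321.6, 279.6], 0.92)] [322.1 253.7] [321.8 282.5]
adapter (array([ 517.4, -241. ,  245.6]), [np.float64(0.8151993899605021), np.float64(0.9492856666840634)]) tip (array([ 514.2, -239.2,  165. ]), [np.float64(1.2106701737163215), np.float64(1.3731901441255456)])
```

View pics/f8.png

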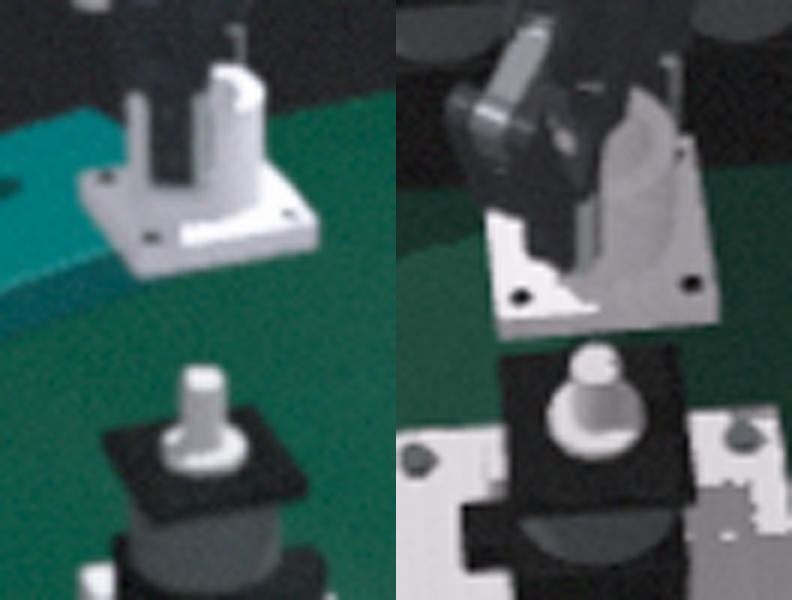

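Both crops show the adapter flange parallel to the motor flange and the shaft below its middle. Next I'll fit both squares to their corners for the relative offset.

```bash
cat > fit.py <<'E'
from h import *
from scipy.optimize import least_squares
np.set_printoptions(precision=2,suppress=True)
def orig(q,u,right,c=(512,-241,190)):
    x,y=proj(q,c).astype(int);u=((u[0]-396*right+.5)/6-.5,(u[1]+.5)/6-.5);return np.array([x-33+u[0],y-50+u[1]])
def fit(obs,h):
    # obs: (cam,pixel,sx,sy,z)
    def f(v):
        a=np.radians(v[2]);o=[]
        for q,px,sx,sy,z in obs:
            X=[v[0]+h*(sx*np.cos(a)-sy*np.sin(a)),v[1]+h*(sx*np.sin(a)+sy*np.cos(a)),z];o+=list(proj(q,X)-px)
        return o
    r=least_squares(f,[512,-241,-8]);print(r.x,"res",np.array(r.fun).reshape(-1,2).tolist() if 0 else np.abs(r.fun).max());return r.x
E
python3 - <<'E'
from fit import *
c=cams();s,d=c["scene"],c["side"];p,_=tool();print(p);zu=p[2]-42.7
S=lambda u,sx,sy,z:(s,orig(s,u,0),sx,sy,z)
D=lambda u,sx,sy,z:(d,orig(d,u,1),sx,sy,z)
a=[S((79,174),1,-1,zu+10),S((137,279),1,1,zu),S((318,249),-1,1,zu),D((499,339),-1,-1,zu),D((719,320),1,-1,zu),D((692,137),1,1,zu+10)]
m=[S((102,433),1,-1,129),S((250,408),-1,-1,129),S((308,487),-1,1,129),S((148,515),1,1,129),D((500,353),-1,1,129),D((678,345),1,1,129),D((694,497),1,-1,129),D((513,508),-1,-1,129)]
A=fit(a,32);M=fit(m,30);print("adapter-motor",A-M)
print("scene only");print(fit(a[:3],32)-fit(m[:4],30));print("side only");print(fit(a[3:],32)-fit(m[4:],30))
# shaft tip rim centre seen in the crops
print("tip",tri([(s,orig(s,(203,380),0)),(d,orig(d,(596,362),1))]))
E
```

```text
[ 511.67 -241.42  262.35]
[ 512.27 -241.89   -7.41] res 0.9055046560633571
[ 512.41 -241.13   -8.74] res 0.8975995224223539
adapter-motor [-0.14 -0.76  1.32]
scene only
[ 511.11 -245.02   -7.56] res 0.3858408728463587
[ 513.64 -239.56   -8.45] res 0.5569741703668001
[-2.53 -5.47  0.89]
side only
[ 512.28 -241.03   -7.25] res 0.2584663466389543
[ 511.91 -241.48   -8.89] res 0.7772118440508393
[0.37 0.46 1.64]
tip (array([ 512.06, -240.46,  160.94]), [np.float64(0.048626757513025726), np.float64(0.055247838123602754)])
```

>>> {"method": "servo_tool", "body": {"series": [{"dp": [0.6, -0.1, 10], "delta_rot": [0, 0, 0.7], "hand": 40}, {"dp": [0.6, -0.1, 22], "delta_rot": [0, 0, 0.7], "hand": 40}, {"dp": [0.6, -0.1, 33], "delta_rot": [0, 0, 0.7], "hand": 40}, {"dp": [0.6, -0.1, 42], "delta_rot": [0, 0, 0.7], "hand": 40}, {"dp": [0.6, -0.1, 47], "delta_rot": [0, 0, 0.7], "hand": 40}, {"dp": [0.6, -0.1, 49.5], "delta_rot": [0, 0, 0.7], "hand": 40}, {"dp": [0.6, -0.1, 49.5], "delta_rot": [0, 0, 0.7], "hand": 40}, {"dp": [0.6, -0.1, 49.5], "delta_rot": [0, 0, 0.7], "hand": 40}, {"dp": [0.6, -0.1, 49.5], "delta_rot": [0, 0, 0.7], "hand": 40}]}}

```text
t: 18.18
eef_pos: [512.0, -240.9, 213.1]
orientation: [0.0, 0.906, 0.424, 0.0]
contact_force: [-0.8, -0.3, -2.2]
opening: 45.4
```

Run:
```python
from fit import *
c=cams();p,R=tool();print(p,R.as_matrix()[:,2],arm.observe()["contact_force"],arm.observe()["opening"],arm.observe()["t"])
def crop(q):
    x,y=proj(q,(512,-241,190)).astype(int);return cv2.resize(q["img"][y-50:y+50,x-33:x+33],(396,600),interpolation=2)
cv2.imwrite("pics/f9.png",np.hstack([crop(c["scene"]),crop(c["side"])]))
for n in c:
    for t in ["adapter_mid","shaft_tip","flap_bar"]: print(n,t,[(x["at"],round(x["p"],2)) for x in arm.pinpoint(c[n],t)])
    print(proj(c[n],p-[0,0,17.7]))
    print("motors",[np.round(onz(c[n],x["at"],0)[:2]).tolist() for x in arm.pinpoint(c[n],"motor_a")])
```

```text
[ 511.98 -240.9   212.98] [ 0. -0. -1.] [ 0.66  0.19 -1.88] 44.99861266130374 18.275
scene adapter_mid [([300.3, 178.5], 0.72)]
scene shaft_tip [([299.8, 195.3], 0.69)]
scene flap_bar [([521.7, 284.2], 0.95), ([300.3, 253.6], 0.74), ([305.4, 331.1], 0.43)]
[300.12 179.41]
motors [[701.0, -468.0], [705.0, 254.0], [414.0, -17.0], [617.0, -15.0], [511.0, -3.0]]
side adapter_mid [([324.4, 270.5], 0.75)]
side shaft_tip [([323.8, 282.8], 0.7)]
side flap_bar [([210.2, 142.6], 0.58)]
[322.04 270.87]
motors [[696.0, -460.0], [616.0, -18.0], [416.0, -14.0], [497.0, -7.0], [706.0, 261.0]]
```

View pics/f9.png

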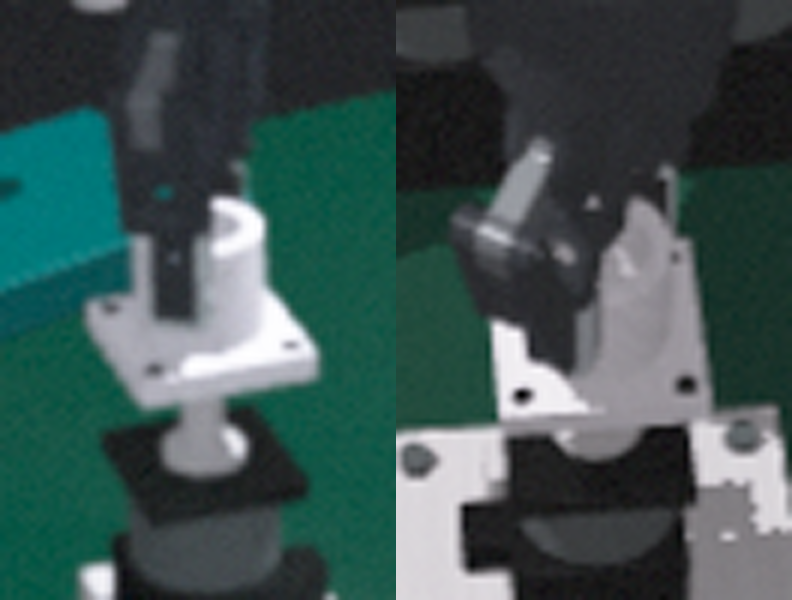

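The adapter hovers above the shaft with a visible gap in both crops. Its flange edges run parallel to the motor's. Final fit, with height free:

Run:
```python
from fit import *
c=cams();s,d=c["scene"],c["side"]
S=lambda u,sx,sy,z:(s,orig(s,u,0),sx,sy,z)
D=lambda u,sx,sy,z:(d,orig(d,u,1),sx,sy,z)
m=[S((102,433),1,-1,129),S((250,408),-1,-1,129),S((308,487),-1,1,129),S((148,515),1,1,129),D((500,353),-1,1,129),D((678,345),1,1,129),D((694,497),1,-1,129),D((513,508),-1,-1,129)]
M=fit(m,30)
for zu in (166,168,170,172,174):
    a=[S((85,302),1,-1,zu+10),S((147,408),1,1,zu),S((318,380),-1,1,zu),D((500,430),-1,-1,zu),D((711,415),1,-1,zu),D((690,240),1,1,zu+10)]
    print(zu);print(fit(a,32)-M)
```

```text
[ 512.41 -241.13   -8.74] res 0.8975995224223539
166
[ 512.33 -239.6    -7.99] res 2.918438047330966
[-0.07  1.53  0.75]
168
[ 512.3  -239.94   -8.05] res 1.9915907423082047
[-0.11  1.19  0.68]
170
[ 512.26 -240.29   -8.11] res 1.0615073054409834
[-0.15  0.84  0.62]
172
[ 512.21 -240.65   -8.17] res 0.8697559487098943
[-0.2   0.48  0.56]
174
[ 512.17 -241.01   -8.23] res 1.375374572437238
[-0.24  0.11  0.5 ]
```

```bash
python3 -c "
from h import *
print(arm.close_job()); o=arm.observe(); print(o['t'],o['eef_pos'],o['opening'])"
```

```text
the job is handed in; nothing more can be done
None
the job is handed in; nothing more can be done
```

The job is handed in at about 18.5 s of the 58 s allowed, with the gripper still holding the adapter still above the nest motor's shaft. The hand-in reports no verdict.

I pulled the flap down until it pressed against its stop at about 28 N. I then gripped the adapter by its neck, lifted it and carried it over the standing motors with roughly 100 mm of clearance.

**Hover:** the adapter's underside is about 170–172 mm up, so the gap to the shaft tip is about 10–12 mm.

**Alignment:** the bore is within about 1 mm of the shaft axis. The flange edges are within about 0.6° of the motor's.

**Contact:** the only load on the tool is about 2 N, the adapter's own weight, and the last pictures show a clear gap under it.

**Flap and motors:** the flap bar is still at its fully-down position. Two of the row motors re-measured in place. The third, in the middle, read 9 mm off in the side view but 4 mm in the scene view. Nothing came near it, and I read both as detector scatter.

**Checks that disagreed:**
- At the earlier, higher position, fitting from the scene camera alone gave an offset of about 5 mm, along its weak depth direction. The side camera and the two together gave under 1 mm, and I went by those.
- The outside cameras read about 3–5 mm farther in x than the wrist camera near the keeper. I went by the wrist camera there, and the grasp was good.

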